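# Lay a furniture leg against the sanding fence by pushing

## Robot

A 6-joint arm with a two-finger parallel gripper is mounted at the origin on the work surface. World frame = base frame: x ahead of the robot, y to its left, z up, the work surface at z = 0. Lengths are in m, angles in rad, forces in N, time in s.
With the tool pointing down it reaches from about 0.275 to 0.825 m from the base axis. Payload 4.9 kg.
Tool frame: the origin (TCP) lies midway between the tips of the shut fingers; the grasp point (between the pads) lies 19 mm behind it (bot.grip_depth is the distance from the TCP to the grasp point, in m); y points along the fingers, x is the direction in which the jaws open and shut, and the axes are right-handed (so a half turn about y gives the same grasp; the last joint's range is limited). The gripper opens to 85 mm and grips with 20 to 120 N. Pads are 22 mm wide; open, the fingers measure 114 mm over their backs; the gripper's body (76 mm by 85 mm) begins 54 mm behind the grasp point. The pads swing forward as they close: fully open they stand 13 mm farther back than shut.
Start: joints at [-1.319, 0.326, -0.193, 1.052, 0, 1.437], TCP at [0.207, -0.51, 0.203] pointing down, gripper open.
Joint ranges: [-2.65, 2.65], [-0.97, 1.79], [-1.3, 1.35], [-1.93, 2.1], [-1.47, 1.37], [-3.14, 3.14]. Speed limits (rad/s): [2.57, 2.57, 3.14, 3.14, 3.14, 3.14].

## Interface

Orientations are given as a unit quaternion [w, x, y, z].
In Python, from cell import bot gives the robot as it stands. Calls block until the motion is done:
- bot.move_pose(position, orientation): joint-space move of the TCP to a pose.
- bot.move_linear(position, speed=0.15, rotation=None, until_force=None): straight line of the TCP; rotation=None keeps the orientation; speed is the mean speed in m/s. With until_force (N) it stops when the force on the tool has changed by that much, and returns True; else False.
- bot.goto_joints(angles): joint-space move.
- bot.set_gripper(opening, grasp_force=None): opening from 0.0 (shut) to 1.0 (fully open); grasp_force is the grip in N (None keeps the last); returns when the fingers have stopped.
- bot.wait(seconds).
- bot.solve_ik(position, orientation): joint angles nearest the present ones, or None.
- bot.camera(name): name is "scene" or "top" or "wrist"; returns the picture (480x640x3 uint8, red, green, blue); there is no depth.
- bot.calibration(name): a dict with "mtx" (3x3 intrinsics, pixels), "extrinsics" (4x4, takes a point from world to camera coordinates); the wrist camera has in their place "hand_eye" (4x4, takes a point from camera to tool coordinates, whose origin is the TCP and whose axes are the tool frame's). Camera axes: x right, y down, z forward; pixel columns grow to the right and rows downward; lengths in m; the calibration is good to about 2 mm. A picture is of the moment at which its call begins: read the wrist's pose just before it. calibration takes no time and is no camera call.
A pose or a line that the arm cannot do raises bot.PlanningError and nothing moves.
- bot.close_job(): hands the job in, once; it reports no verdict.
Trained networks look in the newest picture that a camera, given by its name, has taken for a name from the list of things; names that differ only in an ending like _2 or _b are one class to them, and where a whole thing is asked for, a point or a joint stands for the part that bears it (a point fixed in the world has none). Each returns a list of dicts, best first, with "confidence" (0 to 1); they miss things now and then, are a little off and sometimes report something else, mostly with a low value. They report only what shows in the picture. A call takes as long as a camera call. They do not tell look-alikes from the thing itself.
- bot.search_frame(camera, thing): "bbox" ([left, top, width, height] in pixels, round what is visible of it).
Readings, each from a call of its own:
- bot.read_clock(): time.
- bot.read_joint_positions(): joint angles.
- bot.read_joint_vel(): joint speeds.
- bot.read_joint_efforts(): joint torques, N m.
- bot.read_position(): TCP position.
- bot.read_tool_rot(): TCP orientation.
- bot.read_ft_force(): force on the tool from outside, world axes, zero at the start.
- bot.read_moment(): the same for the moment, N m.
- bot.read_gripper_width(): opening from 0.0 (shut) to 1.0 (fully open).
Only numpy, scipy, OpenCV 4.12 (cv2) and the standard library are available. Lean on these libraries where they do the work, as an engineer would, in place of code of your own. Each camera call takes 0.05 s, during which the arm holds its last target. There are 200 camera calls.

## Task

With the fingers, push the tall furniture leg over where it stands, so that it falls onto the board with its top pointing away from the sanding spindle. Then push the lying leg sideways until its whole side sits flush against the fence, and leave it there. Only push it, never pick it up, and leave the three small wooden pieces on the board where they are.

Things in the scene. Friction and masses are not known exactly. Their poses are not given: they have to be found in the camera images.
- leg: tall wooden furniture leg, the tallest wooden piece on the board: 170 mm long, 44 x 44 mm section (0-55 and 110-170 mm from the foot) with a thinner round waist between, 0.14 to 0.28 kg. Stands upright, its sides within 12 degrees of square to the fence. Origin: centre of the foot end; z from foot to top; x, y square to its flat sides. Pushed level 100 mm or more up it tips, not slides, and falls past 15 degrees
- leg_centre (a point): the middle of the leg, 85 mm from the foot end on its long axis; axes as the leg's. 85 mm above the board while it stands, 22 mm while it lies
- fence_face (a point): middle of the fence's flat front face, 22.5 mm above the board. The fence is a fixed straight aluminium bar 560 mm long, 45 mm high, beyond the leg as seen from the robot, 55 to 160 mm from it. x points away from the robot, into the fence, square to the face; y along the fence; z up. The centre of a leg lying flush has x = -0.022 here
- spindle: the fixed, stopped sanding spindle: an upright brown abrasive drum 40 mm across and 116 mm tall on a dark 72 mm steel ring, near the left or the right end of the board (it varies). Origin: on its axis at the board's surface
- hood: fixed grey dust pick-up hood, 60 x 60 mm and 45 mm high with a black round stub 44 mm across on it to 70 mm, near the other end of the board. Origin: centre of its underside
- board: fixed plywood sanding board lying on the table, 420 mm (x, away from the robot) by 700 mm (y) by 18 mm thick, so its top is at z = 0.018. Origin: centre of its underside; axes nearly the world's (a few degrees of yaw)
- offcut: bystander, loose: plain square wooden offcut, 44 x 44 x 75 mm, standing on the board; origin: centre of its underside, z up
- bun_foot: bystander, loose: round turned furniture foot, 60 mm across, 50 mm tall, on the board; origin: centre of its underside
- sand_block: bystander, loose: wooden hand sanding block with a cork sole, 60 x 100 x 40 mm, on the board; origin: centre of its underside
Mind the look-alikes: they are no part of the job. What is shaped like the leg but red is not meant.

How it is judged:
On the way, in this order (a step that is already met when the one before it is completed fails the run):
1. the leg lies on its side on the board, its top pointing away from the spindle (angle between leg's own z axis and vertical between 1.52 and 1.62 rad and height (world z) of leg_centre between 0.034 and 0.046 m and z of spindle in the frame of leg below -0.1 m), for 0.2 s.
2. the lying leg is flush against the fence (all of step 1 and x of leg_centre in the frame of fence_face between -0.0265 and -0.018 m and y of leg_centre in the frame of fence_face between -0.25 and 0.25 m and angle between the z axis of leg and the y axis of fence_face, either way round below 0.04 rad), for 0.2 s.
At the end, for the whole second after the job is handed in: The leg lies flat on the board (within 3 degrees), its foot end towards the spindle and its top away from it, its side against the fence's front face with its middle within 4.5 mm of touching and its length within 0.04 rad of the fence's line, at rest and released (all of step 2 and linear speed of leg below 0.01 m/s and angular speed of leg below 0.1 rad/s).
It fails at once if the leg is lifted or carried: its middle rises 17 mm or more above its height while standing (height (world z) of leg_centre above 0.12 m).
It fails at once if the leg is lifted or carried after it was laid down: lying, its middle is 30 mm or more too high (angle between leg's own z axis and vertical above 1.45 rad and height (world z) of leg_centre above 0.07 m).
It fails at once if the offcut, the round foot or the sanding block is moved by more than 25 mm (distance of any of offcut, bun_foot, sand_block from where it was at the start of the episode above 0.025 m).
It also fails if it takes over 45 s, if anything falls off the work surface, if the arm or the gripper's body presses on something with over 40 N, if the wrist force passes 120 N, or if a joint passes its speed limit or range.

## Working session

There is one attempt and no reset: what is moved stays moved. The work goes in short steps, each a Python script; the robot and the scene stay as the last script left them, time stands still between calls to the robot, and variables do not carry over. Pictures are saved under pics/ and viewed, about 8 in all and at most 12, crops included, and the job is handed in when it is done.

```bash
mkdir -p pics; ls
python3 - <<'E'
from cell import bot
import cv2,numpy as np
for c in ["scene","top"]:
    im=bot.camera(c); cv2.imwrite(f"pics/{c}0.png",im[:,:,::-1])
    k=bot.calibration(c); print(c,np.round(k["mtx"],1).tolist(),np.round(k["extrinsics"],3).tolist())
    for t in ["leg","spindle","hood","offcut","bun_foot","sand_block","board"]:
        print(t,[(np.round(d["bbox"]).tolist(),round(d["confidence"],2)) for d in bot.search_frame(c,t)][:4])
print(bot.read_clock())
E
```

```text
pics
scene [[530.4, 0.0, 323.3], [0.0, 530.4, 233.0], [0.0, 0.0, 1.0]] [[-0.263, 0.965, 0.012, 0.116], [0.723, 0.205, -0.659, -0.278], [-0.638, -0.165, -0.752, 1.355], [0.0, 0.0, 0.0, 1.0]]
leg [([322.0, 213.0, 34.0, 81.0], 0.87), ([473.0, 152.0, 52.0, 79.0], 0.66), ([105.0, 174.0, 53.0, 80.0], 0.55)]
spindle [([473.0, 273.0, 48.0, 66.0], 0.93)]
hood [([185.0, 216.0, 42.0, 46.0], 0.62)]
offcut [([364.0, 198.0, 25.0, 43.0], 0.6), ([185.0, 216.0, 42.0, 46.0], 0.49)]
bun_foot [([407.0, 216.0, 32.0, 30.0], 0.86)]
sand_block [([278.0, 192.0, 54.0, 40.0], 0.93)]
board [([111.0, 184.0, 427.0, 280.0], 0.79)]
top [[553.1, 0.0, 319.9], [0.0, 553.1, 245.5], [0.0, 0.0, 1.0]] [[0.012, -1.0, -0.002, -0.012], [-0.996, -0.012, -0.086, 0.49], [0.086, 0.003, -0.996, 1.115], [0.0, 0.0, 0.0, 1.0]]
leg [([477.0, 207.0, 56.0, 40.0], 0.94), ([280.0, 209.0, 26.0, 34.0], 0.79), ([118.0, 341.0, 54.0, 39.0], 0.61)]
spindle [([126.0, 214.0, 47.0, 35.0], 0.56)]
hood [([411.0, 218.0, 33.0, 35.0], 0.86)]
offcut [([257.0, 291.0, 30.0, 25.0], 0.85)]
bun_foot [([204.0, 289.0, 35.0, 27.0], 0.93)]
sand_block [([318.0, 286.0, 54.0, 35.0], 0.94)]
board [([114.0, 118.0, 341.0, 206.0], 0.8)]
0.8
```

View pics/scene0.png

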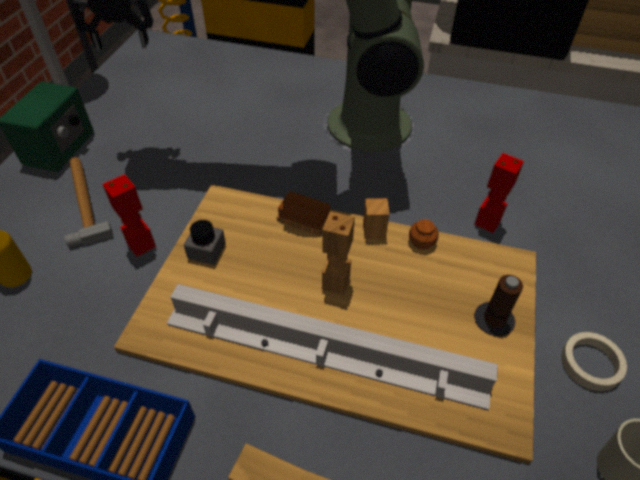

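View pics/top0.png

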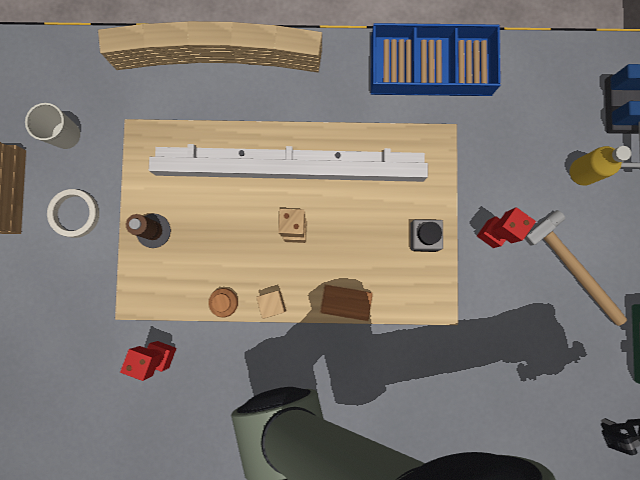

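Candidates for the leg in the top view are the wooden piece at (291,222), the red look-alikes at (520,225) and (145,360), and the shorter offcut at (271,302). I choose (291,222): it is wooden, tallest and waisted. The spindle is at the left (150,230), the hood at the right (428,235), so the leg must fall to the right (-y). Next is the check crop.

```bash
cat > h.py <<'E'
from cell import bot
import numpy as np, cv2
def ray(cam,px,z):
    k=bot.calibration(cam);E=np.array(k["extrinsics"]);R,t=E[:3,:3],E[:3,3]
    d=R.T@np.linalg.inv(k["mtx"])@np.array([px[0],px[1],1.]);c=-R.T@t
    return c+d*(z-c[2])/d[2]
E
python3 - <<'E'
from h import *
im=cv2.imread("pics/top0.png")
a=cv2.resize(im[140:190,140:440],None,fx=2.6,fy=2.6,interpolation=cv2.INTER_CUBIC)
b=cv2.resize(im[195:325,190:385],None,fx=3.5,fy=3.5,interpolation=cv2.INTER_CUBIC)
W=800;o=np.zeros((a.shape[0]+b.shape[0],W,3),np.uint8);o[:a.shape[0],:a.shape[1]]=a;o[a.shape[0]:,:b.shape[1]]=b
cv2.imwrite("pics/crop1.png",o);print(o.shape,a.shape)
for n,p,z in [("legtop",(291.5,221.5),.188),("spindle top",(136,221),.134),("hoodtop",(429,233),.088),("offcut",(270,302),.093),("bun",(223,302),.05),("block",(346,302),.058)]: print(n,ray("top",p,z).round(3))
print(np.round(bot.read_tool_rot(),3),bot.read_position())
print(np.round(bot.calibration("wrist")["hand_eye"],3))
E
```

```text
(585, 800, 3) (130, 780, 3)
legtop [0.518 0.043 0.188]
spindle top [0.522 0.335 0.134]
hoodtop [ 0.512 -0.218  0.088]
offcut [0.375 0.087 0.093]
bun [0.373 0.184 0.05 ]
block [ 0.376 -0.059  0.058]
[ 0.587 -0.587  0.395 -0.395] [ 0.20696168 -0.50958138  0.20279681]
[[ 1.    -0.    -0.001 -0.   ]
 [ 0.001 -0.323  0.946 -0.17 ]
 [-0.    -0.946 -0.323  0.083]
 [ 0.     0.     0.     1.   ]]
```

View pics/crop1.png

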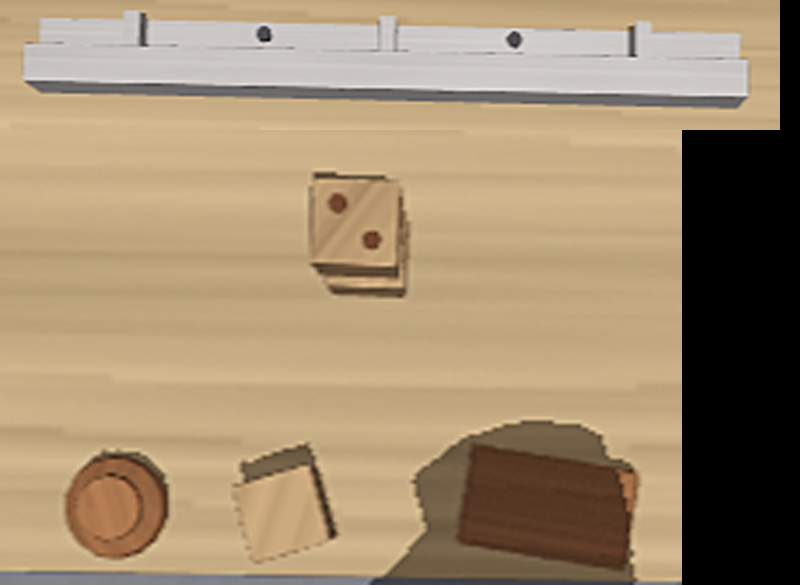

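The crop confirms the choice: a square top with dowel holes and a narrower waist, at about pixel (291.7,221), nearly square to the fence. Now I fit the fence line and topple the leg.

```bash
cat >> h.py <<'E'
from scipy.spatial.transform import Rotation as Ro
fa,fb=ray("top",(149.2,170),.063),ray("top",(427.7,176.5),.063)
v=(fa-fb)[:2];L=np.linalg.norm(v);v/=L            # fence +y
Y=np.array([*v,0]);X=np.array([v[1],-v[0],0]);Fc=(fa+fb)/2
def quat(yaw=0):
    c,s=np.cos(yaw),np.sin(yaw);x=-(c*Y-s*X);z=c*X+s*Y
    q=Ro.from_matrix(np.c_[x,[0,0,-1],z]).as_quat();return [q[3],*q[:3]]
E
python3 - <<'E'
from h import *
print("fence",fa,fb,L,X,Y); print("bottom",[ (ray("top",p,.018)-Fc)@X for p in [(156.2,175.4),(423,181.2)]])
leg=ray("top",(291.7,221),.188); print("leg",leg,"gap to fence",(leg-Fc)@X)
q=quat(); s=leg+Y*.075
hi=[s[0],s[1],.30]
print(bot.solve_ik(hi,q))
bot.set_gripper(0.0)
p=bot.read_position(); bot.move_linear([p[0],p[1],.30])
bot.move_pose(hi,q)
bot.move_linear([s[0],s[1],.15],speed=.2)
print(bot.read_position(),bot.read_clock())
print("touch",bot.move_linear([*(s-Y*.06)[:2],.15],speed=.08,until_force=1.5),(bot.read_position()-leg)@Y)
p=bot.read_position()
e=p-Y*.055
bot.move_linear([e[0],e[1],.15],speed=.1)
bot.wait(.6)
e=e+Y*.05; bot.move_linear([e[0],e[1],.27],speed=.25)
print(bot.read_ft_force(),bot.read_clock())
e=leg-X*.0+Y*.2
bot.move_linear([e[0],e[1],.27],speed=.25)
cv2.imwrite("pics/top1.png",bot.camera("top")[:,:,::-1])
print([(np.round(d["bbox"]).tolist(),round(d["confidence"],2)) for d in bot.search_frame("top","leg")],bot.read_clock())
E
```

```text
fence [0.63473736 0.33704769 0.063     ] [ 0.62791494 -0.22055009  0.063     ] 0.5576395192415741 [ 0.99992516 -0.01223446  0.        ] [0.01223446 0.99992516 0.        ]
bottom [np.float64(-0.0012642457724838835), np.float64(-0.00034170656361017784)]
leg [0.51880572 0.04300319 0.188     ] gap to fence -0.11232549064653341
[ 0.08471255  0.24928245 -0.05027596  1.27123792  0.         -3.04464535]
[0.52056323 0.11799303 0.15096114] 6.9833Traceback (most recent call last):
  File "<stdin>", line 12, in <module>
cell.PlanningError: the arm cannot follow that straight line within its joint ranges
```

```bash
sed -i 's/x=-(c\*Y-s\*X);z=c\*X+s\*Y/x=c*Y-s*X;z=-(c*X+s*Y)/' h.py
python3 - <<'E'
from h import *
leg=ray("top",(291.7,221),.188)
q=quat(); s=leg+Y*.075
hi=[s[0],s[1],.30]
print(bot.solve_ik(hi,q))
bot.move_linear(hi,speed=.3)
bot.move_pose(hi,q)
bot.move_linear([s[0],s[1],.15],speed=.25)
print(bot.read_position(),bot.read_clock())
print("touch",bot.move_linear([*(s-Y*.06)[:2],.15],speed=.08,until_force=1.5),(bot.read_position()-leg)@Y)
p=bot.read_position()
e=p-Y*.055
bot.move_linear([e[0],e[1],.15],speed=.1)
bot.wait(.6)
e=e+Y*.05; bot.move_linear([e[0],e[1],.27],speed=.25)
print(bot.read_ft_force(),bot.read_clock())
e=leg+Y*.2
bot.move_linear([e[0],e[1],.27],speed=.25)
cv2.imwrite("pics/top1.png",bot.camera("top")[:,:,::-1])
print([(np.round(d["bbox"]).tolist(),round(d["confidence"],2)) for d in bot.search_frame("top","leg")],bot.read_clock())
E
```

```text
[ 0.08471255  0.24928245 -0.05027596  1.27123792  0.          0.09694731]
[0.52049077 0.11807421 0.15097966] 11.0333
touch False 0.01512673640425314
[ 0.36997985 -0.51555205 -0.3903053 ] 13.9
[([124.0, 341.0, 52.0, 38.0], 0.92), ([475.0, 207.0, 61.0, 39.0], 0.69), ([306.0, 219.0, 88.0, 28.0], 0.58)] 14.9083
```

View pics/top1.png

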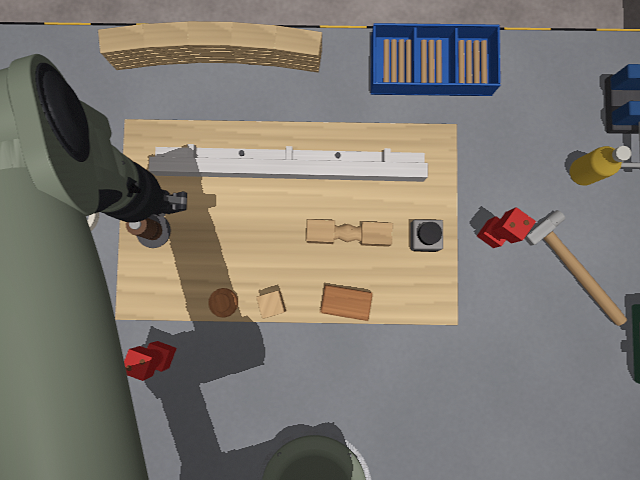

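The leg lies from (306,232) to (392,234), foot towards the spindle, and the bystanders are unmoved. Next I push it with the open fingers, one on each square section.

Run:
```python
from h import *
a,b=ray("top",(306.5,231.5),.062),ray("top",(392,233.8),.062)
c=(a+b)/2; print("len",np.linalg.norm(a-b),"c",c,"to face",(c-Fc)@X,"yaw",((a-b)@X)/.17, "along",(c-Fc)@Y)
q=quat(); s=c-X*.055
bot.move_pose([s[0],s[1],.2],q); bot.set_gripper(1.0)
bot.move_linear([s[0],s[1],.024],speed=.2,until_force=6)
print(bot.read_position(),bot.read_ft_force(),bot.read_clock())
d0=(bot.read_position()-Fc)@X
def to(d,sp,f):
    p=bot.read_position(); e=p+X*(d-(p-Fc)@X)
    r=bot.move_linear([e[0],e[1],p[2]],speed=sp,until_force=f)
    print(r,"d",(bot.read_position()-Fc)@X,"F",bot.read_ft_force().round(1) if hasattr(bot.read_ft_force(),'round') else bot.read_ft_force(),bot.read_clock())
    return r
if not to(-.068,.06,15): to(-.045,.02,12)
cv2.imwrite("pics/top2.png",cv2.resize(bot.camera("top")[130:330,140:460,::-1],None,fx=2.4,fy=2.4,interpolation=cv2.INTER_CUBIC))
```

```text
len 0.1696558773454753 c [ 0.51329994 -0.06459444  0.062     ] to face -0.1165144611902355 yaw 0.003137810897489217 along -0.1242780312069568
[ 0.45906977 -0.06414326  0.02471461] [-0.27877183 -0.31468035  0.05962116] 17.9417
False d -0.06831283157613224 F [-0.1  0.5 -0.8] 19.8167
False d -0.045135120609632616 F [-0.  -0.3 -0.1] 21.1167
```

View pics/top2.png

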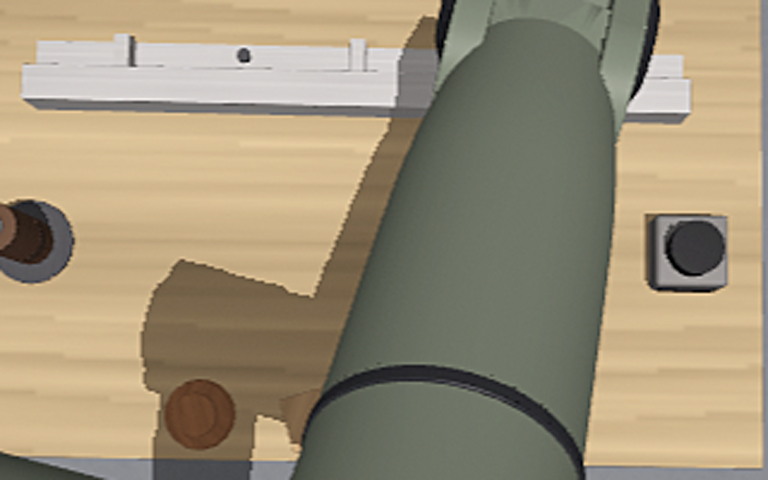

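The arm hides the leg in this picture, and no fence contact was felt yet. I'll use the scene camera.

Run:
```python
from h import *
cv2.imwrite("pics/s2.png",cv2.resize(bot.camera("scene")[170:350,140:400,::-1],None,fx=3,fy=3,interpolation=cv2.INTER_CUBIC))
print(bot.read_gripper_width(),bot.read_position())
```

```text
1.0040303515777185 [ 0.58470333 -0.06564612  0.02474198]
```

View pics/s2.png

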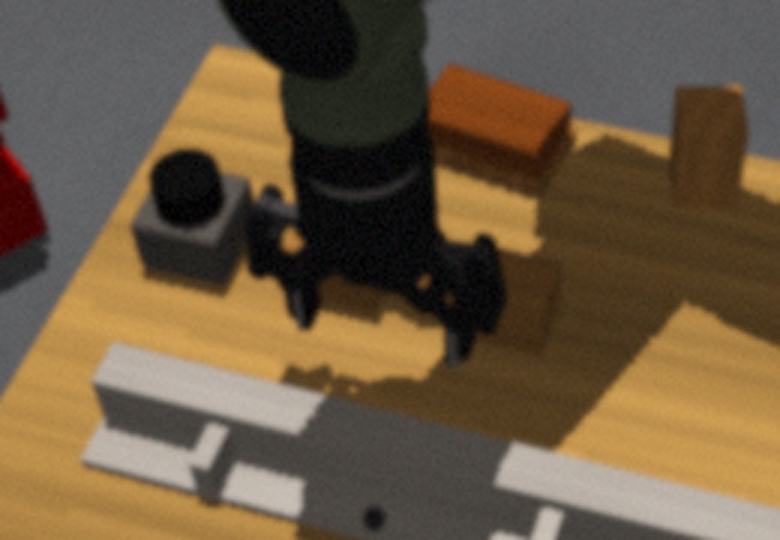

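Run:
```python
from h import *
f=lambda u,v:(140+u/3,170+v/3)
for n,p,z in [("tipR",(458,360),.038),("tipL",(303,325),.038),("legR lower end",(545,350),.018),("legR top corner far",(558,262),.062),("legmid low edge",(380,318),.018),("fence edge lit",(325,395),.063),("sandblock corner",(545,170),.058)]:
    w=ray("scene",f(*p),z); print(n,w.round(3),((w-Fc)@X).round(3))
print(bot.search_frame("scene","leg"),bot.read_joint_positions(),bot.read_clock())
```

```text
tipR [ 0.569 -0.024  0.038] -0.061
tipL [ 0.57  -0.124  0.038] -0.059
legR lower end [0.534 0.022 0.018] -0.097
legR top corner far [0.498 0.019 0.062] -0.133
legmid low edge [ 0.538 -0.086  0.018] -0.091
fence edge lit [ 0.63  -0.084  0.063] 0.0
sandblock corner [ 0.422 -0.009  0.058] -0.208
[{'bbox': [234.7, 248.2, 94.2, 41.6], 'confidence': 0.65}, {'bbox': [474.6, 152.4, 50.3, 80.7], 'confidence': 0.6}] [-2.37190305e-01  5.66288318e-01 -3.11489770e-01  6.93118691e-01
 -2.08559912e-05 -2.24941829e-01] 21.2667
```

The leg is unmoved at x≈0.513, while the fingers are beyond it. The open tips must have passed over it, standing higher than I assumed. I'll probe the board with the open fingers to measure the tip height.

Run:
```python
from h import *
p=bot.read_position()
r=bot.move_linear([p[0],p[1],.002],speed=.03,until_force=4)
print(r,bot.read_position(),bot.read_ft_force(),bot.read_clock())
cv2.imwrite("pics/s3.png",cv2.resize(bot.camera("scene")[210:310,210:350,::-1],None,fx=5,fy=5,interpolation=cv2.INTER_CUBIC))
```

```text
False [ 0.58483411 -0.06567675  0.00209859] [-0.04278641  0.20064777 -0.14420683] 22.175
```

View pics/s3.png

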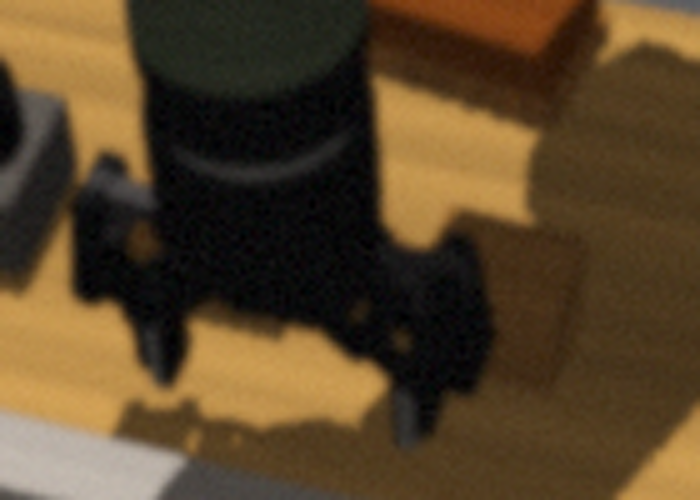

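Run:
```python
from h import *
for p in [(165,385),(410,445)]:
    u=(210+p[0]/5,210+p[1]/5)
    print([(z,((ray("scene",u,z)-Fc)@X).round(4)) for z in (.018,.03,.04,.05)])
p=bot.read_position();print((p-Fc)@X)
r=bot.move_linear([p[0],p[1],-.018],speed=.03,until_force=3)
print(r,bot.read_position(),bot.read_ft_force(),bot.read_clock())
```

```text
[(0.018, np.float64(-0.0546)), (0.03, np.float64(-0.0469)), (0.04, np.float64(-0.0406)), (0.05, np.float64(-0.0342))]
[(0.018, np.float64(-0.0548)), (0.03, np.float64(-0.0472)), (0.04, np.float64(-0.0409)), (0.05, np.float64(-0.0345))]
-0.044876149074246786
False [ 0.58502418 -0.06574104 -0.0179863 ] [ 0.10042111  0.02120303 -0.13643255] 23.0417
```

The open tips still touch nothing, so they stand well back of the TCP, and the gripper body is getting low near the fence. I'll rise, go back, shut the fingers and probe the board there.

Run:
```python
from h import *
p=bot.read_position()
bot.move_linear([p[0],p[1],.13],speed=.2)
s=p+X*(-.176-(p-Fc)@X)
bot.move_linear([s[0],s[1],.13],speed=.2)
bot.set_gripper(0.0); print(bot.read_gripper_width())
r=bot.move_linear([s[0],s[1],.022],speed=.08,until_force=3)
print(r,bot.read_position(),bot.read_ft_force(),bot.read_clock())
cv2.imwrite("pics/s4.png",cv2.resize(bot.camera("scene")[190:310,190:350,::-1],None,fx=4.5,fy=4.5,interpolation=cv2.INTER_CUBIC))
```

```text
-0.0022245452987252556
False [ 0.45424224 -0.06425556  0.02241876] [0.35163541 0.28568599 0.85080746] 27.0083
```

View pics/s4.png

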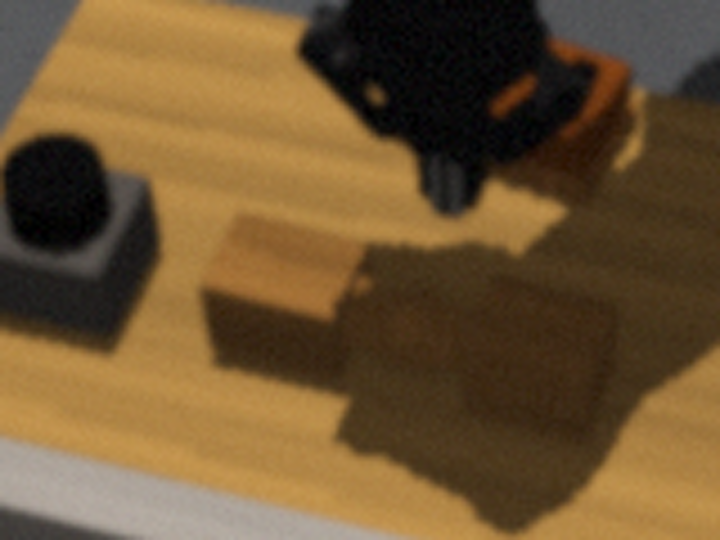

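Run:
```python
from h import *
u=(190+450/4.5,190+212/4.5)
for z in (.018,.03,.04,.05,.06): print(z,ray("scene",u,z).round(4))
for n,p,z in [("L",(215,365),.018),("R",(590,440),.018),("Ltop",(205,290),.062)]:
    w=ray("scene",(190+p[0]/4.5,190+p[1]/4.5),z);print(n,w.round(4),((w-Fc)@X).round(4))
q=bot.read_tool_rot();R=Ro.from_quat([*q[1:],q[0]]).as_matrix();print(R.round(3))
```

```text
0.018 [ 0.4327 -0.073   0.018 ]
0.03 [ 0.4425 -0.0694  0.03  ]
0.04 [ 0.4506 -0.0665  0.04  ]
0.05 [ 0.4587 -0.0635  0.05  ]
0.06 [ 0.4669 -0.0606  0.06  ]
L [ 0.5423 -0.1433  0.018 ] -0.0865
R [0.5366 0.0212 0.018 ] -0.0943
Ltop [ 0.5369 -0.1447  0.062 ] -0.0919
[[ 0.012  0.001 -1.   ]
 [ 1.    -0.     0.012]
 [-0.    -1.    -0.001]]
```

Shut, the tips are at about z=0.045 when the TCP reads 0.022, so about 20 mm behind the nominal TCP. I'll push with the shut fingers, lowered to a TCP z of about 0.003, at the middle of the leg. The fence should square it up.

Run:
```python
from h import *
p=bot.read_position()
r=bot.move_linear([p[0],p[1],.003],speed=.06,until_force=3)
print(r,bot.read_position(),bot.read_clock())
z=bot.read_position()[2]+(.003 if r else 0)
def to(d,sp,f):
    p=bot.read_position(); e=p+X*(d-(p-Fc)@X)
    r=bot.move_linear([e[0],e[1],z],speed=sp,until_force=f)
    print(r,"d",(bot.read_position()-Fc)@X,"F",np.round(bot.read_ft_force(),1),bot.read_clock()); return r
to(-.125,.06,8)
bot.camera("scene");print([(np.round(d["bbox"]).tolist(),round(d["confidence"],2)) for d in bot.search_frame("scene","leg")])
if not to(-.068,.06,10): to(-.03,.03,8)
cv2.imwrite("pics/s5.png",cv2.resize(bot.camera("scene")[190:350,150:370,::-1],None,fx=3.6,fy=3.6,interpolation=cv2.INTER_CUBIC))
```

```text
False [ 0.45367118 -0.06409339  0.00243425] 27.525
False d -0.12491596146488221 F [-0.8 -1.1 -0.1] 28.5167
[([474.0, 153.0, 51.0, 80.0], 0.95), ([231.0, 246.0, 95.0, 51.0], 0.78), ([303.0, 195.0, 29.0, 38.0], 0.67), ([103.0, 175.0, 51.0, 85.0], 0.63)]
False d -0.06799381823329852 F [-0.1  0.6  0.1] 29.7167
True d -0.05226643168819767 F [-0.   0.  -0.5] 30.425
```

View pics/s5.png

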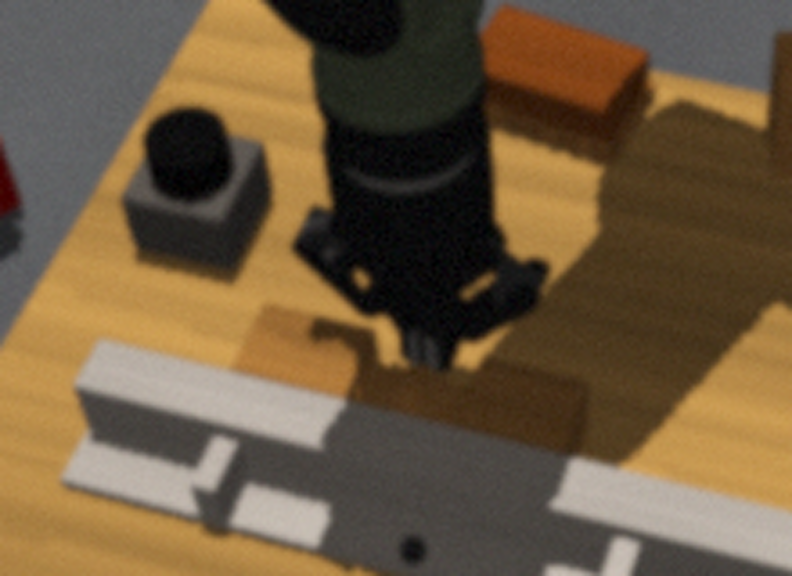

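The leg is now at the fence and the push force was felt at d=-0.052. I'll press once more, back off, and check from above.

Run:
```python
from h import *
p=bot.read_position()
print(bot.move_linear([*(p+X*.02)[:2],p[2]],speed=.04,until_force=15),(bot.read_position()-Fc)@X)
bot.wait(.2)
p=bot.read_position();e=p-X*.06
bot.move_linear([e[0],e[1],p[2]],speed=.15)
bot.move_linear([e[0],e[1],.2],speed=.3)
j=list(bot.read_joint_positions());j[0]+=.75;bot.goto_joints(j)
cv2.imwrite("pics/top6.png",cv2.resize(bot.camera("top")[140:265,270:430,::-1],None,fx=4.8,fy=4.8,interpolation=cv2.INTER_CUBIC))
print([(np.round(d["bbox"]).tolist(),round(d["confidence"],2)) for t in ("leg","offcut","bun_foot","sand_block") for d in bot.search_frame("top",t)[:3]],bot.read_clock())
```

```text
True -0.05262901015458731
[([118.0, 341.0, 61.0, 40.0], 0.86), ([474.0, 204.0, 60.0, 43.0], 0.74), ([310.0, 175.0, 86.0, 27.0], 0.63), ([256.0, 293.0, 28.0, 26.0], 0.61), ([207.0, 288.0, 29.0, 31.0], 0.58), ([319.0, 284.0, 54.0, 37.0], 0.56)] 34.0083
```

View pics/top6.png

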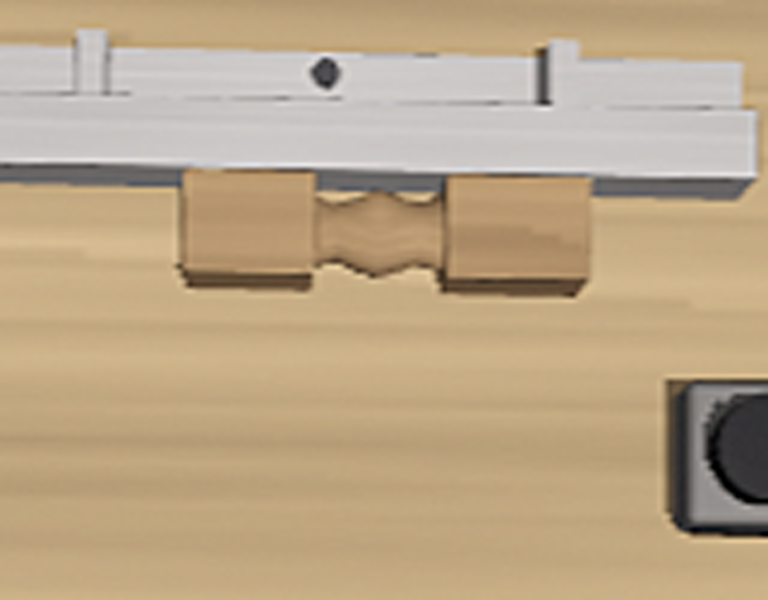

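The picture shows the leg's far edge running along the fence's front edge, from (183,170) to (592,178) in the crop, with no visible gap and parallel to it. The arm is clear, so I'm handing in.

Run:
```python
from h import *
f=lambda u,v:ray("top",(270+u/4.8,140+v/4.8),.062)
a,b=f(183,170),f(592,178);print((a-Fc)@X,(b-Fc)@X)
a,b=f(183,272),f(592,281);print((a-Fc)@X,(b-Fc)@X)
bot.close_job()
```

```text
-0.0032512000477294455 -0.002595233791678757
-0.04627090771413915 -0.04601209227504022
the job is handed in; nothing more can be done
```

The leg is lying flush against the fence, foot towards the spindle and top away from it. I handed the job in at about 34 s of the 45 s allowed; no verdict was reported.

- **Toppling:** I tipped the leg over with the shut fingers, pushing high on it and away from the spindle.
- **Failed first push:** I first tried to push it with the gripper open. The fingertips sit about 20 mm (shut) or over 35 mm (open) further back than the TCP reading suggests, so they passed over the leg without touching it.
- **Second push:** I repeated the push with the fingers shut and lower until the fence resisted, pressed once more up to a 15 N stop, and backed off. The leg was never gripped.

**Last checks:**
- **Leg to fence:** the far side measured about 3 mm short of the fence face, which is within the roughly 2 mm calibration error plus pixel error. The near side puts the leg's middle at about -0.0245 m, inside the -0.0265 to -0.018 window but only 2 mm from its edge.
- **Alignment:** the leg is parallel to the fence within about 0.005 rad.
- **Other pieces:** the detected boxes for the offcut, round foot and sanding block match their starting positions within about 3 px (roughly 6 mm).

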